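Load the light-curing unit and latch its tray

ROBOT

A 7-joint arm with a two-finger parallel gripper is mounted at the origin on a cart in front of the work surface, level with it; the furniture and walls round the work are solid. World frame = base frame: x ahead of the robot, y to its left, z up, the work surface at z = 0. Lengths are in m, angles in rad, forces in N, time in s.
With the tool pointing down it reaches from about 0.4 to 0.925 m from the base axis. Payload 4.1 kg.
Tool frame: the origin (TCP) lies at the very end of the fingers, on their centre line; the grasp point (between the pads) lies 19 mm behind it; z points along the fingers, y is the line along which they close (so a half turn about z gives the same grasp; the last joint's range is limited). The gripper opens to 85 mm and grips with 20 to 120 N. Pads are 22 mm wide; open, the fingers measure 114 mm over their backs; the gripper's body (76 mm by 85 mm) begins 54 mm behind the grasp point. The pads swing forward as they close: fully open they stand 13 mm farther back than shut.
Start: joints at [1.16, 0.398, 0.045, 1.537, -0.019, 1.207, -0.051], TCP at [0.199, -0.619, 0.206] pointing down, gripper open.
Joint ranges: [-2.82, 2.82], [-0.49, 2.23], [-1.37, 1.46], [0, 2.46], [-1.36, 4.5], [0.23, 2], [-2.94, 2.94]. Speed limits (rad/s): [2.57, 2.57, 3.14, 3.14, 3.14, 3.14, 3.14].

INTERFACE

Orientations are given as a 3x3 rotation matrix whose columns are the frame's x, y, z axes.
In Python, from bench import get_obs, camera, job_done, spot_in, regions_of, landmark_of gives the robot as it stands. The module is installed in compiled form; this text tells all that it offers.
- The arm moves only by the tool send_rows, never from a script. Its argument "deltas" is a list of rows, each a list of 2 entries, a list of its own where there are three numbers: the shift along the world's x, y, z each as a share of 0.25 m, from -1 to 1, then the turn, a rotation vector about the world's x, y, z each as a share of 180 degrees, from -1 to 1. A call has 1 to 12 rows; each row shifts and turns the commanded pose from where the row before left it; what a row does not reach is not made up. A row lasts 1/12 s, in which the tool goes at most 41.7 mm and 7.16 degrees, less where a joint would pass 70% of its speed; a pose out of reach is approached as far as the arm can. A call with a number of a shift or a turn outside -1 to 1 is refused whole. A call with a gripper value outside its range is refused whole. "claw" is the gripper's target within -1 to 1 (fully open at 1, half-way at 0, shut at -1), set as the call begins (left out, the last holds). The fingers move at their own pace and stop on an object; "force" is the grip in N (left out, the last holds). Time passes only in rows, so rows that do not move let the fingers close. It gives the time, the measured TCP pose, the force, the opening and the grip force at its end, in the units of the state.
- get_obs(): the state, without advancing time (a new reading comes with each control period).
- camera(name): name is "side" or "top"; returns a dict with "frame" (384x512x3 uint8, red, green, blue), "fx", "fy", "cx", "cy" (pixels), "rvec" (rotation vector, rad) and "tvec" (3), from world to camera coordinates, as OpenCV has them. Camera axes: x right, y down, z forward; pixel columns grow to the right and rows downward; lengths in m; the calibration is good to about 2 mm. A picture is of the moment at which its call begins. There is no depth.
- job_done(): hands the job in; it is judged then, once.
Trained networks look in a picture, given as the dict that the camera call returned (one of the last four; its "shot" number tells which), for a name from the list of things; names that differ only in an ending like _2 or _b are one class to them, and where a whole thing is asked for, a point or a joint stands for the part that bears it (a point fixed in the world has none). Each returns a list of dicts, best first, with "p" (0 to 1); they miss things now and then, are a little off and sometimes report something else, mostly with a low value. They report only what shows in the picture. A call takes as long as a camera call. They do not tell look-alikes from the thing itself.
- spot_in(picture, target): "box" ([left, top, width, height] in pixels, round what is visible of it).
- regions_of(picture, target): "region" (384x512 bool, what is visible of it) and "box" ([left, top, width, height] in pixels, round what is visible of it).
- landmark_of(picture, target): "at" ([column, row] in pixels: a listed point, or the origin of a listed thing).
The state is a dict: "t": time; "joint_pos": joint angles; "qd": joint speeds; "joint_efforts": joint torques, N m; "position": TCP position; "eef_rot": TCP orientation; "contact_force": force on the tool from outside, world axes, zero at the start; "torque": the same for the moment, N m; "grip_width": finger opening in m; "gripper_force": force on a finger pad.
Only numpy, scipy, OpenCV 4.12 (cv2) and the standard library are available. Lean on these libraries where they do the work, as an engineer would, in place of code of your own. Each camera call takes 0.05 s, during which the arm holds its last target. There are 200 camera calls.

TASK

Set the denture trial (the jaw model with the pink gum) upright on the black rubber pad of the light-curing unit's pulled-out tray, then push the tray in (the blue pad on its front is made for that) until the push-push latch catches, let go and make sure that it stays in. The latch clicks at a depth you can only feel: never push on the unit or its tray with more than 20 N. Leave everything else on the bench where it is.

Things in the scene. Friction and masses are not known exactly. Their poses are not given: they have to be found in the camera images.
- denture (a point): centre of the denture trial: off-white plaster jaw model with a pink gum, 62 (its x) x 61 (its y) x 26 mm tall, about 130 g, loose, standing on the bench; this point is half-way up (13 mm above its underside); its z is up; its rounded tooth arch looks to +x, its flat heel to -x; best gripped along y at the heel, where its sides (y = +-30 mm) are parallel from x = -26 to +5 mm, up to 15 mm above its underside
- unit: housing of the light-curing unit: low white box fixed to the bench, 145 mm deep (x), 172 mm wide (y), 68 mm high (controls on top to 77 mm), open at the front; origin on the bench, its axes: x into the unit (the way the tray is pushed), y to the left seen from the front, z up. Its front edge is at x = -75 mm, its back at x = +70 mm; tray and push pad belong to it
- nest (a point): centre of the top face of the black rubber pad, 72 x 72 mm and 2 mm thick, on the tray, where the denture trial is to stand; 24 mm above the bench; moves with the tray; axes as the unit's. Tray out: 55 mm in front of the housing. Tray round it: flat, 22 mm above the bench, side rims 30 mm above the bench at y = +-72 mm; its white front panel begins at x = -44 mm and is 58 mm high
- push_pad (a point): centre of the front face of the blue push pad on the tray's front panel; the face is 60 mm wide (y) and 30 mm tall (20 to 50 mm above the bench); this point is 35 mm above the bench; the face looks along the unit's -x; the panel stands 12 mm behind it; moves with the tray; axes as the unit's
- tray (a joint): tray push-in in m, 0 = out. Spring pushes it out: 2 N at 0, 3.3 N at 0.085. Push-push latch: catches at an unseen depth, 0.076 to 0.098, different each time; there a rubber stop starts, adding 5 N per mm: 9 to 16 N surely catches. Let go, it springs back about 6 mm and stays (0.070 to 0.093); let go too early, it springs fully out; pressed to the stop again, it unlatches and springs out
- model_green: bystander: pale green plaster jaw model, 64x63x26 mm; origin at the centre of its underside
- model_lower: bystander: plain off-white plaster jaw model, 67x66x28 mm, without any pink; origin at the centre of its underside
- bottle_pink: bystander: pink bottle with white cap, 45x52x127 mm; origin at the centre of its underside
- bottle_white_1: bystander: white bottle, 48x60x147 mm; origin at the centre of its underside
- plaster_pot: bystander: white round pot with a green-blue lid, 73 mm across, 71 mm tall; origin at the centre of its underside
- articulator: bystander: cream articulator holding two jaw models, 106x62x95 mm; origin at the centre of its underside
- denture_trial: the same denture trial as a body; origin at the centre of its underside, axes as denture
Mind the look-alikes: they are no part of the job. What is shaped like the denture_trial but red or turquoise is not meant.

How it is judged:
By the outcome, as a careful person would: the job done as asked, in the order asked, and still so for the second after the job is handed in, with the robot touching nothing.
It also fails if it takes over 61 s, if anything falls off the work surface, if the arm or the gripper's body presses on something with over 40 N, if the wrist force passes 120 N, or if a joint passes its speed limit or range.

## Working session

There is one attempt and no reset: what is moved stays moved. The work goes in short steps, Python scripts to look and compute and a tool call to move; the robot and the scene stay as the last step left them, time stands still between calls to the robot, and variables do not carry over. Pictures are saved under pics/ and viewed, at most 10 in all, crops included, and the job is handed in when it is done.

Besides the shell and the picture viewer there is one more tool, called after "Request:" as name(argument=value, ...), one argument or row to a line, values as JSON. send_rows: Moves the arm, as the interface text tells. Its arguments: {"type":"object","properties":{"deltas":{"type":"array","items":{"type":"array"}},"claw":{"type":"number"},"force":{"type":"number"}},"required":["deltas"]}

```bash
mkdir -p pics
cat > h.py <<'E'
import numpy as np, cv2
from bench import *
def ray(c,px):
    R=cv2.Rodrigues(np.array(c["rvec"],float))[0]; t=np.array(c["tvec"],float).ravel()
    d=R.T@np.array([(px[0]-c["cx"])/c["fx"],(px[1]-c["cy"])/c["fy"],1]); return -R.T@t,d
def at_z(c,px,z):
    o,d=ray(c,px); return o+d*(z-o[2])/d[2]
def proj(c,P):
    return cv2.projectPoints(np.array(P,float).reshape(-1,3),np.array(c["rvec"],float),np.array(c["tvec"],float),np.array([[c["fx"],0,c["cx"]],[0,c["fy"],c["cy"]],[0,0,1.]]),None)[0].reshape(-1,2)
def save(c,n,crop=None,s=1):
    f=c["frame"][:,:,::-1]
    if crop: f=f[crop[1]:crop[3],crop[0]:crop[2]]
    cv2.imwrite("pics/"+n,cv2.resize(f,None,fx=s,fy=s,interpolation=cv2.INTER_CUBIC))
E
python3 - <<'E'
from h import *
np.set_printoptions(precision=3,suppress=True)
cs={n:camera(n) for n in("top","side")}
for n,c in cs.items():
    save(c,n+"0.png",None,1.5); print(n,"cam at",ray(c,(0,0))[0])
    for k,z in(("denture",.013),("nest",.024),("push_pad",.035),("unit",0)):
        for r in landmark_of(c,k)[:3]: print(k,np.round(r["at"],1),round(r["p"],2),at_z(c,r["at"],z))
    for r in spot_in(c,"denture_trial")[:5]: print("box",np.round(r["box"]),round(r["p"],2))
s=get_obs(); print(s["t"],s["position"],s["eef_rot"],s["grip_width"])
E
```

```text
top cam at [ 0.429 -0.01   1.06 ]
denture [210.3 234.2] 0.87 [0.403 0.123 0.013]
denture [330.1 186.3] 0.71 [ 0.54  -0.241  0.013]
denture [172.4 216.6] 0.55 [0.458 0.237 0.013]
nest [261.3 195.1] 0.8 [ 0.516 -0.032  0.024]
push_pad [261.9 215.4] 0.6 [ 0.455 -0.032  0.035]
unit [267.  155.4] 0.85 [ 0.641 -0.053  0.   ]
box [162. 210.  22.  25.] 0.91
box [201. 177.  23.  26.] 0.77
box [203. 223.  23.  25.] 0.71
box [314. 175.  24.  18.] 0.59
side cam at [0.474 0.726 0.839]
denture [253.3 233.6] 0.71 [0.545 0.118 0.013]
denture [271.6 143.1] 0.65 [ 0.531 -0.262  0.013]
denture [304.  237.2] 0.63 [0.41  0.112 0.013]
nest [270.  190.7] 0.65 [ 0.515 -0.034  0.024]
push_pad [290.5 190.2] 0.74 [ 0.456 -0.033  0.035]
push_pad [283.7 275. ] 0.43 [0.456 0.246 0.035]
unit [227.  188.6] 0.8 [ 0.645 -0.047  0.   ]
box [240. 223.  29.  27.] 0.8
box [255. 142.  24.  17.] 0.58
box [282. 261.  15.  15.] 0.51
0.6 [ 0.199 -0.619  0.206] [[ 0.952  0.307  0.   ]
 [ 0.307 -0.952 -0.   ]
 [ 0.     0.    -1.   ]] 0.08527431278208353
```

View pics/top0.png

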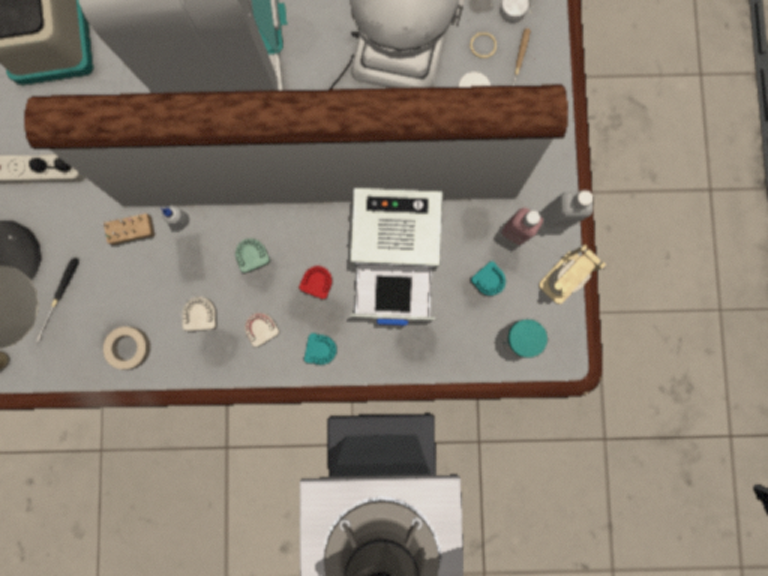

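View pics/side0.png

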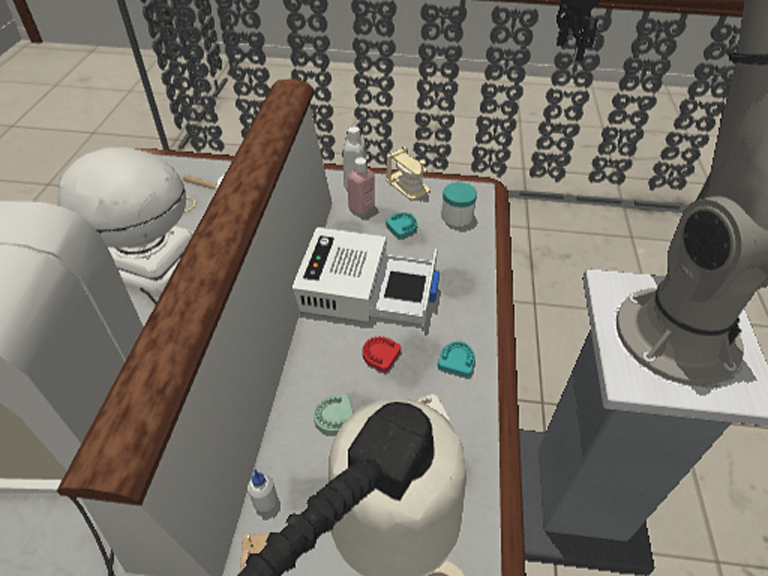

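Top picture, native pixels: the jaw-shaped candidates are the plain off-white model (132,210), the off-white one with pink (174,219), green (168,170), red (211,188) and turquoise (213,233) and (326,186). I choose (174,219) and will check it in a close crop.

Run:
```python
from h import *
np.set_printoptions(precision=3,suppress=True)
c=camera("top")
a=c["frame"][195:245,150:210,::-1]; b=c["frame"][120:225,225:300,::-1]
cv2.imwrite("pics/crop1.png",np.hstack([cv2.resize(a,(480,400),interpolation=cv2.INTER_CUBIC),cv2.resize(b,(286,400),interpolation=cv2.INTER_CUBIC)]))
for r in regions_of(c,"denture_trial"):
    m=r["region"]; ys,xs=np.nonzero(m)
    if abs(xs.mean()-174)>8 or abs(ys.mean()-220)>8: continue
    cn=max(cv2.findContours(m.astype(np.uint8),0,2)[0],key=cv2.contourArea)
    pts=np.array([at_z(c,p[0],.013)[:2] for p in cn],np.float32)
    print(r["p"],r["box"],cv2.minAreaRect(pts), pts.mean(0), at_z(c,(xs.mean(),ys.mean()),.013))
for r in landmark_of(c,"denture"): print(r)
f=c["frame"].astype(int)
# black pad rect
blk=np.zeros(f.shape[:2],np.uint8); blk[175:215,240:285]=(f.max(2)<60)[175:215,240:285]
cn=max(cv2.findContours(blk,0,2)[0],key=cv2.contourArea)
print("nest",cv2.minAreaRect(np.array([at_z(c,p[0],.024)[:2] for p in cn],np.float32)))
bl=(f[:,:,2]>f[:,:,0]+60)&(f[:,:,2]>f[:,:,1]+40); bl[:205]=0;bl[225:]=0
ys,xs=np.nonzero(bl); print("blue",xs.min(),xs.max(),ys.min(),ys.max(), at_z(c,(xs.mean(),ys.mean()),.05))
# housing top rect
w=np.zeros(f.shape[:2],np.uint8); w[120:182,225:300]=(f.min(2)>200)[120:182,225:300]
cn=max(cv2.findContours(w,0,2)[0],key=cv2.contourArea)
print("top",cv2.minAreaRect(np.array([at_z(c,p[0],.068)[:2] for p in cn],np.float32)))
```

```text
0.56 [164.0, 207.8, 21.1, 24.8] ((0.45318248867988586, 0.2345837950706482), (0.06223868206143379, 0.06128668412566185), 26.202463150024414) [0.45  0.233] [0.451 0.234 0.013]
{'at': [329.7, 186.7], 'p': 0.86}
{'at': [209.8, 185.7], 'p': 0.82}
{'at': [213.6, 233.0], 'p': 0.79}
{'at': [172.5, 215.1], 'p': 0.74}
nest ((0.5153182148933411, -0.034002795815467834), (0.06601642072200775, 0.06310669332742691), 88.7192611694336)
blue 252 271 213 216 [ 0.459 -0.031  0.05 ]
top ((0.6414560079574585, -0.04243434965610504), (0.16750699281692505, 0.13684891164302826), 86.16804504394531)
```

View pics/crop1.png

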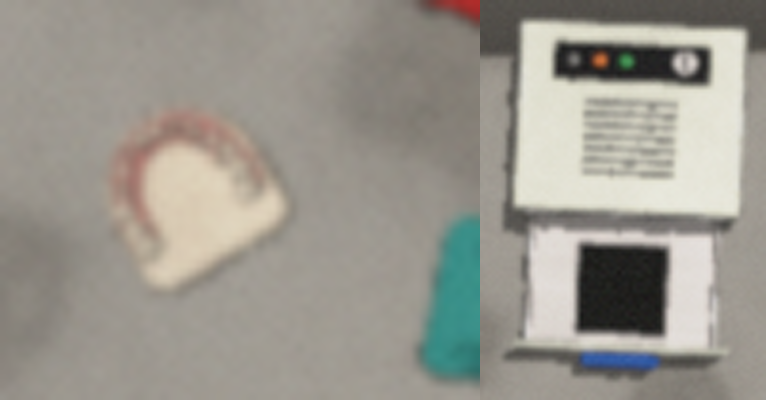

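The left half of the crop shows the pink gum on off-white plaster at (172,217), with its heel at lower right, so the yaw is about +30°. The right half shows the unit with yaw about -3° and a clear tray. I'm moving there.

Request:
send_rows(
  deltas=[
    [[0.0913, 0.116, 0], [0, 0, 0]],
    [[0.0913, 0.116, 0], [0, 0, 0]],
    [[0.0913, 0.116, 0], [0, 0, 0]],
    [[0.0913, 0.116, 0], [0, 0, 0]],
    [[0.0913, 0.116, 0], [0, 0, 0]],
    [[0.0913, 0.116, 0], [0, 0, 0]],
    [[0.0913, 0.116, 0], [0, 0, 0]],
    [[0.0913, 0.116, 0], [0, 0, 0]],
    [[0.0913, 0.116, 0], [0, 0, 0]],
    [[0.0913, 0.116, 0], [0, 0, 0]],
    [[0.0913, 0.116, 0], [0, 0, 0]],
  ],
  claw=1,
  force=30,
)

```text
t: 1.67
position: [0.4514, -0.2982, 0.2067]
eef_rot: [[0.952, 0.307, 0.001], [0.307, -0.952, -0.001], [0.0, 0.001, -1.0]]
contact_force: [0.8, 0.0, -0.1]
grip_width: 0.0854
gripper_force: 0.0
```

Request:
send_rows(
  deltas=[
    [[0, 0.16, 0], [0, 0, 0.0056]],
    [[0, 0.16, 0], [0, 0, 0.0056]],
    [[0, 0.16, 0], [0, 0, 0.0056]],
    [[0, 0.16, 0], [0, 0, 0.0056]],
    [[0, 0.16, 0], [0, 0, 0.0056]],
    [[0, 0.16, 0], [0, 0, 0.0056]],
    [[0, 0.16, 0], [0, 0, 0.0056]],
    [[0, 0.16, 0], [0, 0, 0.0056]],
    [[0, 0.16, 0], [0, 0, 0.0056]],
    [[0, 0.16, 0], [0, 0, 0.0056]],
    [[0, 0.16, 0], [0, 0, 0.0056]],
    [[0, 0.16, 0], [0, 0, 0.0056]],
  ],
)

```text
t: 2.67
position: [0.4503, 0.1821, 0.2068]
eef_rot: [[0.866, 0.5, 0.001], [0.5, -0.866, -0.0], [0.001, 0.001, -1.0]]
contact_force: [1.0, 0.1, -0.2]
grip_width: 0.0854
gripper_force: 0.0
```

Request:
send_rows(
  deltas=[
    [[-0.008, 0.094, 0], [0, 0, 0]],
    [[-0.008, 0.094, 0], [0, 0, 0]],
    [[0, 0, -0.14], [0, 0, 0]],
    [[0, 0, -0.14], [0, 0, 0]],
    [[0, 0, -0.14], [0, 0, 0]],
    [[0, 0, -0.1], [0, 0, 0]],
    [[0, 0, 0], [0, 0, 0]],
  ],
)

```text
t: 3.25
position: [0.4426, 0.2249, 0.0717]
eef_rot: [[0.866, 0.5, -0.009], [0.5, -0.866, -0.004], [-0.01, -0.001, -1.0]]
contact_force: [-0.5, -0.3, 0.3]
grip_width: 0.0852
gripper_force: 0.0
```

Run:
```python
from h import *
c=camera("top"); d=camera("side")
s=get_obs(); p=np.array(s["position"]);print(p)
a=c["frame"][190:250,140:210,::-1]; b=d["frame"][230:330,220:330,::-1]
cv2.imwrite("pics/crop2.png",np.hstack([cv2.resize(a,(420,360),interpolation=cv2.INTER_CUBIC),cv2.resize(b,(374,360))]))
```

```text
[0.44638459 0.22735997 0.07643375]
```

View pics/crop2.png

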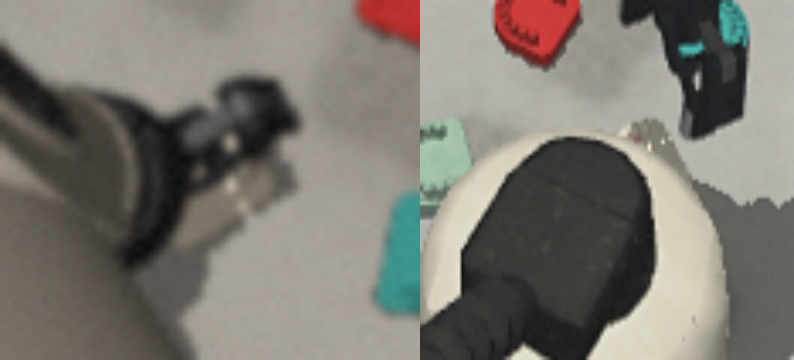

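The gripper hides most of the denture. Its heel edge shows in the top crop from about (200,235) to (285,180), parallel to the gripper, and the side crop shows its arch at (655,140). I'm descending.

Request:
send_rows(
  deltas=[
    [[0, 0.006, -0.06], [0, 0, 0]],
    [[0, 0, -0.06], [0, 0, 0]],
    [[0, 0, -0.06], [0, 0, 0]],
    [[0, 0, -0.05], [0, 0, 0]],
    [[0, 0, -0.04], [0, 0, 0]],
    [[0, 0, -0.022], [0, 0, 0]],
    [[0, 0, 0], [0, 0, 0]],
    [[0, 0, 0], [0, 0, 0]],
  ],
)

```text
t: 4.02
position: [0.447, 0.2291, 0.0038]
eef_rot: [[0.866, 0.499, 0.001], [0.499, -0.866, 0.0], [0.001, 0.0, -1.0]]
contact_force: [-0.0, -0.3, -0.3]
grip_width: 0.0854
gripper_force: 0.0
```

Request:
send_rows(
  deltas=[
    [[0, 0, -0.006], [0, 0, 0]],
    [[0, 0, 0], [0, 0, 0]],
    [[0, 0, 0], [0, 0, 0]],
    [[0, 0, 0], [0, 0, 0]],
    [[0, 0, 0], [0, 0, 0]],
    [[0, 0, 0], [0, 0, 0]],
    [[0, 0, 0], [0, 0, 0]],
    [[0, 0, 0], [0, 0, 0]],
  ],
  claw=-1,
  force=30,
)

```text
t: 4.68
position: [0.4465, 0.2288, 0.0019]
eef_rot: [[0.866, 0.5, 0.0], [0.5, -0.866, -0.0], [0.0, 0.0, -1.0]]
contact_force: [-0.2, 0.0, 0.6]
grip_width: -0.0004
gripper_force: 0.0
```

Request:
send_rows(
  deltas=[
    [[0, 0, 0.1], [0, 0, 0]],
    [[0, 0, 0.15], [0, 0, 0]],
    [[0, 0, 0.15], [0, 0, 0]],
    [[-0.05, -0.15, 0.1], [0, 0, 0]],
    [[-0.05, -0.15, 0], [0, 0, 0]],
    [[0, -0.15, 0], [0, 0, 0]],
    [[0, -0.15, 0], [0, 0, 0]],
    [[0, 0, 0], [0, 0, 0]],
    [[0, 0, 0], [0, 0, 0]],
  ],
  claw=1,
)

```text
t: 5.43
position: [0.4228, 0.0806, 0.1241]
eef_rot: [[0.869, 0.495, 0.0], [0.495, -0.869, -0.001], [-0.0, 0.001, -1.0]]
contact_force: [-0.2, 0.9, 0.9]
grip_width: 0.0852
gripper_force: 0.0
```

Run:
```python
from h import *
c=camera("top"); d=camera("side")
print(get_obs()["position"])
a=c["frame"][190:250,130:230,::-1]; b=d["frame"][220:330,220:330,::-1]
cv2.imwrite("pics/crop3.png",np.hstack([cv2.resize(a,(500,300),interpolation=cv2.INTER_CUBIC),cv2.resize(b,(300,300))]))
for r in regions_of(c,"denture_trial"):
    m=r["region"]; ys,xs=np.nonzero(m)
    cn=max(cv2.findContours(m.astype(np.uint8),0,2)[0],key=cv2.contourArea)
    pts=np.array([at_z(c,p[0],.013)[:2] for p in cn],np.float32)
    print(r["p"],r["box"],cv2.minAreaRect(pts))
for r in landmark_of(c,"denture"): print(r,at_z(c,r["at"],.013))
```

```text
[0.42306024 0.08377042 0.1242861 ]
0.9 [313.0, 175.6, 25.7, 20.9] ((0.5391528010368347, -0.2305079698562622), (0.059544313699007034, 0.06088734790682793), 42.87473678588867)
0.72 [198.3, 177.7, 24.6, 23.7] ((0.5451759099960327, 0.11890322715044022), (0.06448641419410706, 0.06184707209467888), 68.19530487060547)
0.61 [163.0, 208.0, 16.6, 8.1] ((0.47514230012893677, 0.2413080334663391), (0.017831452190876007, 0.04648029804229736), 15.909422874450684)
{'at': [327.8, 182.4], 'p': 0.63} [ 0.55159634 -0.23493337  0.013     ]
{'at': [208.2, 184.5], 'p': 0.59} [0.55329679 0.12826585 0.013     ]
{'at': [172.6, 218.0], 'p': 0.38} [0.45424489 0.23636023 0.013     ]
```

View pics/crop3.png

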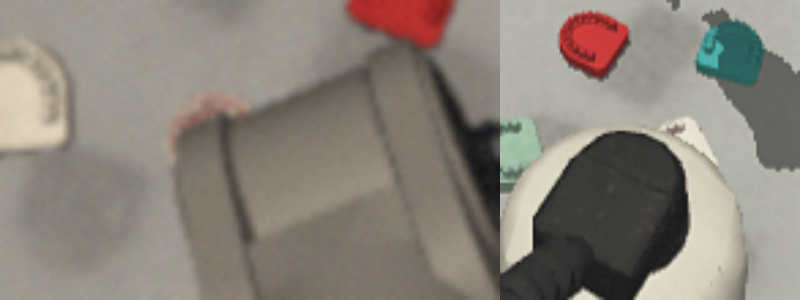

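Request:
send_rows(
  deltas=[
    [[0.02, -0.16, 0.05], [0, 0, 0]],
    [[0.02, -0.16, 0.05], [0, 0, 0]],
    [[0, -0.16, 0.05], [0, 0, 0]],
    [[0, -0.16, 0.05], [0, 0, 0]],
    [[0, -0.16, 0.05], [0, 0, 0]],
    [[0, -0.16, 0], [0, 0, 0]],
    [[0, 0, 0], [0, 0, 0]],
  ],
)

```text
t: 6.22
position: [0.433, -0.1631, 0.1868]
eef_rot: [[0.871, 0.491, 0.002], [0.491, -0.871, -0.004], [-0.001, 0.005, -1.0]]
contact_force: [0.2, 0.1, -1.2]
grip_width: 0.0853
gripper_force: 0.0
```

Run:
```python
from h import *
c=camera("top"); d=camera("side")
print(get_obs()["position"])
a=c["frame"][195:245,150:210,::-1]; b=d["frame"][240:290,260:320,::-1]
cv2.imwrite("pics/crop4.png",np.hstack([cv2.resize(a,(360,300),interpolation=cv2.INTER_CUBIC),cv2.resize(b,(360,300),interpolation=cv2.INTER_CUBIC)]))
for r in regions_of(c,"denture_trial"):
    m=r["region"]; ys,xs=np.nonzero(m)
    cn=max(cv2.findContours(m.astype(np.uint8),0,2)[0],key=cv2.contourArea)
    pts=np.array([at_z(c,p[0],.013)[:2] for p in cn],np.float32)
    print(r["p"],r["box"],cv2.minAreaRect(pts))
for r in landmark_of(c,"denture"): print(r,at_z(c,r["at"],.013))
```

```text
[ 0.43310477 -0.15563349  0.18583945]
0.89 [197.8, 178.1, 24.7, 23.6] ((0.5435069799423218, 0.12064676731824875), (0.06330174952745438, 0.06414074450731277), 67.46320343017578)
0.79 [161.5, 207.9, 24.9, 24.8] ((0.4539872109889984, 0.23264968395233154), (0.06228571757674217, 0.06297831237316132), 25.403873443603516)
0.79 [314.3, 173.4, 22.5, 24.1] ((0.5431561470031738, -0.22837792336940765), (0.0512223094701767, 0.06316402554512024), 43.267879486083984)
0.63 [203.9, 225.9, 20.0, 22.3] ((0.40638789534568787, 0.11352869868278503), (0.06462375074625015, 0.060603782534599304), 77.54252624511719)
{'at': [171.5, 216.2], 'p': 0.82} [0.45972447 0.23966929 0.013     ]
{'at': [326.2, 187.0], 'p': 0.74} [ 0.53766454 -0.22949317  0.013     ]
{'at': [212.0, 234.5], 'p': 0.73} [0.40230645 0.11837464 0.013     ]
{'at': [208.5, 185.4], 'p': 0.71} [0.55052722 0.12738266 0.013     ]
```

View pics/crop4.png

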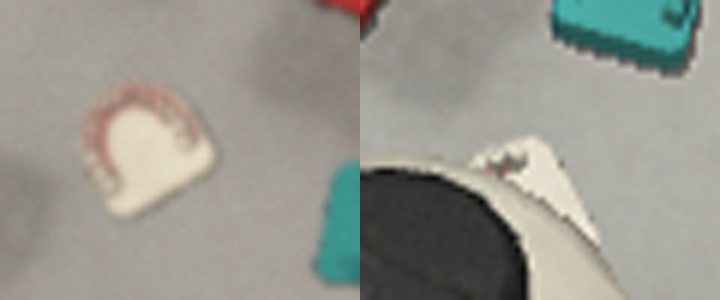

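Run:
```python
from h import *
c=camera("top"); d=camera("side"); s=get_obs(); p=np.array(s["position"]); R=np.array(s["eef_rot"])
out=[]
for q in(c,d):
    f=q["frame"].copy()[:,:,::-1].copy(); u=proj(q,[p]+[p+R@[0,y,-.013] for y in(-.0425,.0425)])
    uc=u[0].astype(int)
    f=f[uc[1]-50:uc[1]+50,uc[0]-65:uc[0]+65]; f=cv2.resize(f,(390,300),interpolation=cv2.INTER_CUBIC)
    for i,v in enumerate(u): cv2.circle(f,tuple(int(k) for k in ((v-uc+[65,50])*3)),2,(0,255,0) if i else (0,0,255),-1)
    out.append(f); print(uc)
cv2.imwrite("pics/crop5.png",np.hstack(out))
for P in([.4465,.2288,.002],[.4465,.2274,.076]): print(proj(c,P),proj(d,P))
```

```text
[311 221]
[305 123]
[[175.9420002  220.56916479]] [[286.95385727 276.45039981]]
[[170.52222205 220.24679621]] [[289.24260608 259.45841127]]
```

View pics/crop5.png

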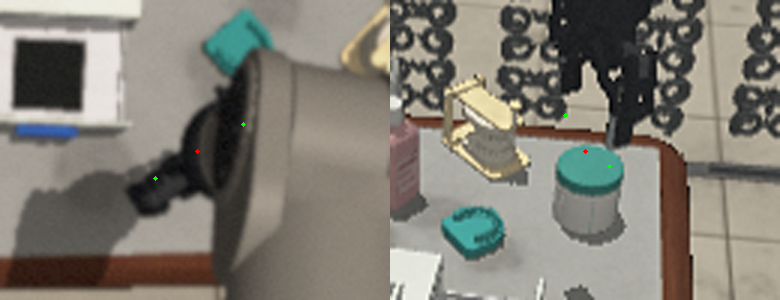

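The projected fingertips (green) don't sit on the visible ones: in the side view, (609,166) against about (617,143), and in the top view, (155,178) against about (145,205). I'll triangulate the real fingertip.

Run:
```python
from h import *
np.set_printoptions(precision=4,suppress=True)
c=camera("top"); d=camera("side"); s=get_obs(); p=np.array(s["position"]); R=np.array(s["eef_rot"])
print(p,s["joint_pos"])
def tri(a,b):
    (o1,d1),(o2,d2)=ray(c,a),ray(d,b); A=np.c_[d1,-d2]; t=np.linalg.lstsq(A,o2-o1,rcond=None)[0]
    x,y=o1+d1*t[0],o2+d2*t[1]; return (x+y)/2,np.linalg.norm(x-y)
print("B",tri((294.3,239.3),(315.7,120.7)),"expected",p+R@[0,-.0425,-.013],p+R@[0,.0425,-.013])
# known-marker sanity: nest & push pad from both views
n1,n2=landmark_of(c,"nest")[0],landmark_of(d,"nest")[0]; print("nest tri",tri(n1["at"],n2["at"]))
u1=cv2.resize(c["frame"][195:265,270:340,::-1],(390,390),interpolation=cv2.INTER_CUBIC)
u2=cv2.resize(d["frame"][70:140,270:340,::-1],(390,390),interpolation=cv2.INTER_CUBIC)
g=lambda u: np.clip(u.astype(float)*2.2,0,255).astype(np.uint8)
for q,u,(x0,y0) in((c,u1,(270,195)),(d,u2,(270,70))): pass
cv2.imwrite("pics/crop6.png",np.hstack([g(u1),g(u2)]))
```

```text
[ 0.433  -0.1538  0.1859] [ 0.5703  0.0849 -0.3399  1.9889  0.0321  1.0732 -0.8284]
B (array([ 0.4007, -0.103 ,  0.2349]), np.float64(0.016717273271227826)) expected [ 0.4116 -0.117   0.1989] [ 0.4543 -0.1905  0.1989]
nest tri (array([ 0.5142, -0.0257,  0.0291]), np.float64(0.008821619066048229))
```

View pics/crop6.png

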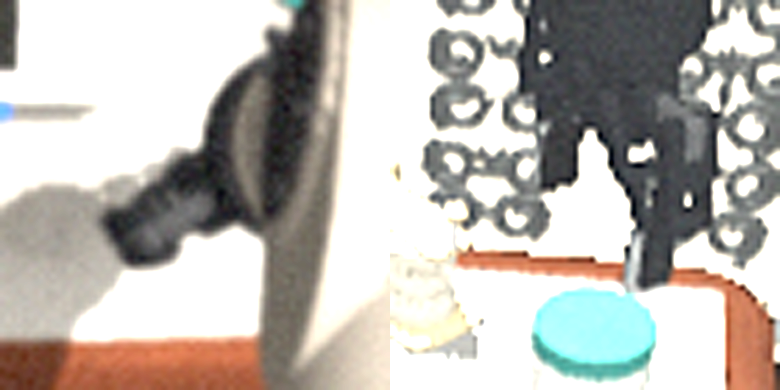

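In the side view the real fingertips, at (560,187) and (655,285) in the crop, are well above where the stated TCP puts them. So the fingers probably closed above the denture. I'll check by touching the free bench here with the fingers shut.

Request:
send_rows(
  deltas=[
    [[0, 0, -0.15], [0, 0, 0]],
    [[0, 0, -0.15], [0, 0, 0]],
    [[0, 0, -0.15], [0, 0, 0]],
    [[0, 0, -0.13], [0, 0, 0]],
    [[0, 0, -0.08], [0, 0, 0]],
    [[0, 0, -0.04], [0, 0, 0]],
    [[0, 0, 0], [0, 0, 0]],
    [[0, 0, 0], [0, 0, 0]],
    [[0, 0, 0], [0, 0, 0]],
  ],
  claw=-1,
)

```text
t: 7.47
position: [0.4343, -0.1557, 0.0125]
eef_rot: [[0.866, 0.5, 0.003], [0.5, -0.866, -0.001], [0.002, 0.002, -1.0]]
contact_force: [0.2, -1.1, 0.2]
grip_width: 0.0001
gripper_force: 0.0
```

Run:
```python
from h import *
c=camera("top"); d=camera("side"); s=get_obs(); p=np.array(s["position"]); print(p,s["contact_force"],s["grip_width"])
u=proj(d,p)[0]; x,y=u.astype(int); print(u,proj(c,p))
f=cv2.resize(d["frame"][y-40:y+30,x-45:x+45,::-1],None,fx=6,fy=6,interpolation=cv2.INTER_CUBIC)
cv2.circle(f,(int((u[0]-x+45)*6),int((u[1]-y+40)*6)),4,(0,0,255),-1)
cv2.imwrite("pics/crop7.png",f)
```

```text
[ 0.43427796 -0.15584947  0.01264506] [0.05835029 0.32884459 0.4412003 ] 8.957895530719723e-07
[299.03285516 167.42167809] [[303.1180354  221.74427456]]
```

View pics/crop7.png

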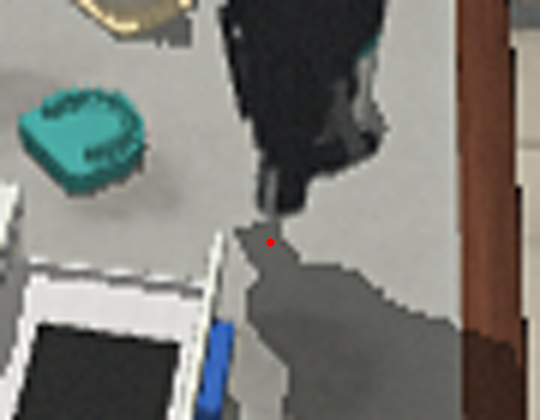

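The shut fingertip at (282,212) is about 5 native px above the projected TCP (270,242), and there is a gap to its shadow. The real tip is therefore roughly 20 mm above the reported TCP, so I'll feel for the bench.

Request:
send_rows(
  deltas=[
    [[0, 0, -0.02], [0, 0, 0]],
    [[0, 0, -0.02], [0, 0, 0]],
    [[0, 0, -0.01], [0, 0, 0]],
    [[0, 0, 0], [0, 0, 0]],
  ],
)

```text
t: 7.9
position: [0.4321, -0.1552, -0.002]
eef_rot: [[0.866, 0.499, -0.001], [0.499, -0.866, 0.0], [-0.001, -0.001, -1.0]]
contact_force: [0.8, 0.3, -0.2]
grip_width: -0.0
gripper_force: 0.0
```

Request:
send_rows(
  deltas=[
    [[0, 0, -0.012], [0, 0, 0]],
    [[0, 0, 0], [0, 0, 0]],
  ],
)

```text
t: 8.07
position: [0.4324, -0.1553, -0.0049]
eef_rot: [[0.866, 0.499, -0.001], [0.499, -0.866, 0.0], [-0.0, -0.001, -1.0]]
contact_force: [0.5, 0.3, 0.2]
grip_width: 0.0001
gripper_force: 0.0
```

Request:
send_rows(
  deltas=[
    [[0, 0, -0.012], [0, 0, 0]],
    [[0, 0, 0], [0, 0, 0]],
  ],
)

```text
t: 8.23
position: [0.4324, -0.1553, -0.0078]
eef_rot: [[0.866, 0.499, -0.001], [0.499, -0.866, 0.0], [-0.0, -0.0, -1.0]]
contact_force: [0.6, 0.2, 0.3]
grip_width: -0.0002
gripper_force: 0.0
```

Request:
send_rows(
  deltas=[
    [[0, 0, -0.012], [0, 0, 0]],
    [[0, 0, 0], [0, 0, 0]],
  ],
)

```text
t: 8.4
position: [0.4324, -0.1553, -0.0108]
eef_rot: [[0.866, 0.499, -0.001], [0.499, -0.866, 0.0], [-0.0, -0.0, -1.0]]
contact_force: [0.2, -0.9, -0.2]
grip_width: 0.0
gripper_force: 0.0
```

Already 11 mm below the bench level with no contact, which confirms the offset. I'm continuing.

Request:
send_rows(
  deltas=[
    [[0, 0, -0.012], [0, 0, 0]],
    [[0, 0, 0], [0, 0, 0]],
  ],
)

```text
t: 8.57
position: [0.4324, -0.1553, -0.0138]
eef_rot: [[0.866, 0.499, -0.001], [0.499, -0.866, 0.0], [-0.0, -0.0, -1.0]]
contact_force: [-1.3, 0.6, -1.0]
grip_width: 0.0001
gripper_force: 0.0
```

Request:
send_rows(
  deltas=[
    [[0, 0, -0.012], [0, 0, 0]],
    [[0, 0, 0], [0, 0, 0]],
  ],
)

```text
t: 8.73
position: [0.4325, -0.1553, -0.0168]
eef_rot: [[0.866, 0.499, -0.001], [0.499, -0.866, 0.0], [-0.0, -0.0, -1.0]]
contact_force: [-0.7, 0.5, -0.5]
grip_width: -0.0
gripper_force: 0.0
```

Request:
send_rows(
  deltas=[
    [[0, 0, -0.008], [0, 0, 0]],
    [[0, 0, 0], [0, 0, 0]],
  ],
)

```text
t: 8.9
position: [0.4325, -0.1553, -0.0187]
eef_rot: [[0.866, 0.499, -0.0], [0.499, -0.866, 0.0], [-0.0, -0.0, -1.0]]
contact_force: [0.3, -0.8, 0.0]
grip_width: 0.0001
gripper_force: 0.0
```

Request:
send_rows(
  deltas=[
    [[0, 0, -0.008], [0, 0, 0]],
    [[0, 0, 0], [0, 0, 0]],
  ],
)

```text
t: 9.07
position: [0.4326, -0.1553, -0.0207]
eef_rot: [[0.866, 0.5, -0.0], [0.5, -0.866, 0.0], [-0.0, -0.0, -1.0]]
contact_force: [-1.3, 0.8, -0.4]
grip_width: -0.0
gripper_force: 0.0
```

Request:
send_rows(
  deltas=[
    [[0, 0, -0.008], [0, 0, 0]],
    [[0, 0, 0], [0, 0, 0]],
  ],
)

```text
t: 9.23
position: [0.4326, -0.1553, -0.0227]
eef_rot: [[0.866, 0.499, -0.0], [0.499, -0.866, 0.0], [-0.0, -0.0, -1.0]]
contact_force: [-0.5, -0.8, -0.4]
grip_width: -0.0
gripper_force: 0.0
```

Request:
send_rows(
  deltas=[
    [[0, 0, -0.008], [0, 0, 0]],
    [[0, 0, 0], [0, 0, 0]],
  ],
)

```text
t: 9.4
position: [0.4326, -0.1553, -0.0247]
eef_rot: [[0.866, 0.499, -0.0], [0.499, -0.866, 0.0], [-0.0, -0.0, -1.0]]
contact_force: [-0.1, -0.0, -0.3]
grip_width: 0.0001
gripper_force: 0.0
```

Request:
send_rows(
  deltas=[
    [[0, 0, -0.008], [0, 0, 0]],
    [[0, 0, 0], [0, 0, 0]],
  ],
)

```text
t: 9.57
position: [0.4327, -0.1554, -0.025]
eef_rot: [[0.866, 0.499, -0.001], [0.499, -0.866, -0.001], [-0.001, 0.0, -1.0]]
contact_force: [-4.6, 1.7, 17.7]
grip_width: 0.0002
gripper_force: 8.9
```

Run:
```python
from h import *
d=camera("side"); s=get_obs(); p=np.array(s["position"]); print(p,s["contact_force"])
u=proj(d,[p,[p[0],p[1],0]]); print(u)
f=d["frame"].astype(int)[130:180,285:320].max(2)
# lowest near-black pixels (finger) by column
for x in range(35):
    ys=np.nonzero(f[:,x]<70)[0]; print(285+x, 130+ys.max() if len(ys) else None,end="; ")
```

```text
[ 0.43275061 -0.15546052 -0.02497533] [-4.75746975  0.78686415 17.55134044]
[[298.40551568 176.03408584]
 [299.13550246 170.4449837 ]]
285 None; 286 None; 287 None; 288 None; 289 None; 290 140; 291 145; 292 149; 293 154; 294 155; 295 155; 296 160; 297 167; 298 163; 299 171; 300 171; 301 171; 302 170; 303 170; 304 165; 305 165; 306 164; 307 164; 308 164; 309 164; 310 163; 311 163; 312 162; 313 162; 314 161; 315 161; 316 139; 317 134; 318 None; 319 None;
```

The bench is felt at a reported z of -0.025, so the real shut-finger tip is at reported z + 25 mm. Laterally the tip agrees with the picture. I'm going back to grasp at the corrected height.

Request:
send_rows(
  deltas=[
    [[0, 0, 0.16], [0, 0, 0]],
    [[0, 0, 0.16], [0, 0, 0]],
    [[0, 0, 0.14], [0, 0, 0]],
    [[0, 0.14, 0.04], [0, 0, 0]],
    [[0.006, 0.155, 0], [0, 0, 0]],
    [[0.01, 0.155, 0], [0, 0, 0]],
    [[0.01, 0.155, 0], [0, 0, 0]],
    [[0.01, 0.155, 0], [0, 0, 0]],
    [[0.01, 0.155, 0], [0, 0, 0]],
    [[0.01, 0.155, 0], [0, 0, 0]],
    [[0, 0.155, 0], [0, 0, 0]],
    [[0, 0.155, 0], [0, 0, 0]],
  ],
  claw=1,
)

```text
t: 10.62
position: [0.4465, 0.1914, 0.0987]
eef_rot: [[0.866, 0.499, 0.001], [0.499, -0.866, -0.0], [0.0, 0.0, -1.0]]
contact_force: [1.3, -0.7, -0.3]
grip_width: 0.0852
gripper_force: 0.0
```

Request:
send_rows(
  deltas=[
    [[0, 0.155, 0], [0, 0, 0]],
    [[0, 0.155, -0.02], [0, 0, 0]],
    [[0, 0, -0.06], [0, 0, 0]],
    [[0, 0, 0], [0, 0, 0]],
    [[0, 0, 0], [0, 0, 0]],
  ],
)

```text
t: 11.03
position: [0.4458, 0.2665, 0.0777]
eef_rot: [[0.866, 0.5, -0.002], [0.5, -0.866, -0.002], [-0.003, 0.0, -1.0]]
contact_force: [0.6, 0.4, 0.8]
grip_width: 0.0854
gripper_force: 0.0
```

Request:
send_rows(
  deltas=[
    [[0.004, -0.142, 0], [0, 0, 0]],
    [[0, 0, 0], [0, 0, 0]],
    [[0, 0, -0.08], [0, 0, 0]],
    [[0, 0, -0.08], [0, 0, 0]],
    [[0, 0, -0.08], [0, 0, 0]],
    [[0, 0, -0.06], [0, 0, 0]],
    [[0, 0, -0.04], [0, 0, 0]],
    [[0, 0, -0.03], [0, 0, 0]],
    [[0, 0, -0.02], [0, 0, 0]],
    [[0, 0, -0.01], [0, 0, 0]],
    [[0, 0, 0], [0, 0, 0]],
  ],
)

```text
t: 11.95
position: [0.448, 0.2315, -0.0213]
eef_rot: [[0.867, 0.499, 0.0], [0.499, -0.867, -0.0], [0.0, 0.0, -1.0]]
contact_force: [0.6, 0.4, 0.7]
grip_width: 0.0855
gripper_force: 0.0
```

Request:
send_rows(
  deltas=[
    [[0, 0, -0.008], [0, 0, 0]],
    [[0, 0, 0], [0, 0, 0]],
    [[0, 0, 0], [0, 0, 0]],
    [[0, 0, 0], [0, 0, 0]],
    [[0, 0, 0], [0, 0, 0]],
    [[0, 0, 0], [0, 0, 0]],
    [[0, 0, 0], [0, 0, 0]],
  ],
  claw=-1,
  force=35,
)

```text
t: 12.53
position: [0.4482, 0.2316, -0.0225]
eef_rot: [[0.866, 0.499, 0.001], [0.499, -0.866, -0.0], [0.001, 0.001, -1.0]]
contact_force: [-0.2, -0.8, 4.0]
grip_width: 0.0578
gripper_force: 36.1
```

Request:
send_rows(
  deltas=[
    [[0, 0, 0.02], [0, 0, 0]],
    [[0, 0, 0.06], [0, 0, 0]],
    [[0, 0, 0.1], [0, 0, 0]],
    [[0, 0, 0.1], [0, 0, 0]],
    [[0, 0, 0.1], [0, 0, 0]],
    [[0, 0, 0.08], [0, 0, 0]],
    [[0, 0, 0.03], [0, 0, 0]],
    [[0, 0, 0], [0, 0, 0]],
  ],
)

```text
t: 13.2
position: [0.4491, 0.2323, 0.101]
eef_rot: [[0.866, 0.499, 0.004], [0.499, -0.866, 0.001], [0.004, 0.001, -1.0]]
contact_force: [0.7, 0.6, -1.3]
grip_width: 0.0579
gripper_force: 38.0
```

Request:
send_rows(
  deltas=[
    [[0.0234, -0.06, 0], [0, 0, -0.0183]],
    [[0.0234, -0.1, 0], [0, 0, -0.0183]],
    [[0.0234, -0.12, 0], [0, 0, -0.0183]],
    [[0.0234, -0.12, 0], [0, 0, -0.0183]],
    [[0.0234, -0.12, 0], [0, 0, -0.0183]],
    [[0.0234, -0.12, 0], [0, 0, -0.0183]],
    [[0.0234, -0.12, 0], [0, 0, -0.0183]],
    [[0.0234, -0.12, 0], [0, 0, -0.0183]],
    [[0.0234, -0.1, 0], [0, 0, -0.0183]],
    [[0.0234, -0.076, 0], [0, 0, -0.0183]],
    [[0, 0, 0], [0, 0, 0]],
    [[0, 0, 0], [0, 0, 0]],
  ],
)

```text
t: 14.2
position: [0.5055, -0.0339, 0.0978]
eef_rot: [[0.998, -0.056, -0.003], [-0.056, -0.998, 0.0], [-0.003, 0.0, -1.0]]
contact_force: [0.5, 1.4, -2.9]
grip_width: 0.0577
gripper_force: 38.0
```

Run:
```python
from h import *
np.set_printoptions(precision=4,suppress=True)
c=camera("top"); d=camera("side"); s=get_obs(); p=np.array(s["position"]); R=np.array(s["eef_rot"]); print(p,s["grip_width"],s["gripper_force"],s["contact_force"])
zc=p[2]+.025+.013
for q in(c,d):
    for r in landmark_of(q,"denture")[:6]:
        P=at_z(q,r["at"],zc)
        if np.linalg.norm((P-p)[:2])<.06: print(r, R.T@(P-p))
a=c["frame"][140:230,220:310,::-1]; b=d["frame"][120:220,210:330,::-1]
cv2.imwrite("pics/crop8.png",np.hstack([cv2.resize(a,(360,360),interpolation=cv2.INTER_CUBIC),cv2.resize(b,(432,360),interpolation=cv2.INTER_CUBIC)]))
```

```text
[ 0.5055 -0.0314  0.0982] 0.057904013515847855 38.01966736558825 [ 0.3197  0.8275 -1.2526]
{'at': [271.7, 163.9], 'p': 0.53} [ 0.0082 -0.004  -0.038 ]
```

View pics/crop8.png

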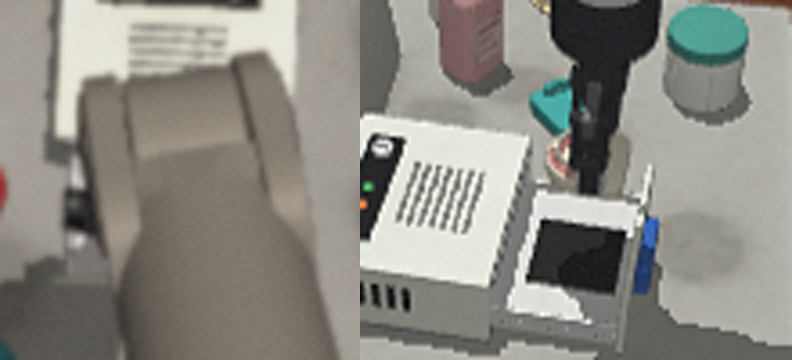

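The side crop shows the denture held upright in the fingers at (590,165), arch towards the unit, above the black pad at (580,255). I'm lowering it gently.

Request:
send_rows(
  deltas=[
    [[0.006, -0.006, -0.06], [0, 0, 0]],
    [[0, 0, -0.08], [0, 0, 0]],
    [[0, 0, -0.08], [0, 0, 0]],
    [[0, 0, -0.06], [0, 0, 0]],
    [[0, 0, -0.05], [0, 0, 0]],
    [[0, 0, -0.03], [0, 0, 0]],
    [[0, 0, -0.01], [0, 0, 0]],
    [[0, 0, 0], [0, 0, 0]],
    [[0, 0, 0], [0, 0, 0]],
  ],
)

```text
t: 15.15
position: [0.5084, -0.0335, 0.0071]
eef_rot: [[0.999, -0.051, 0.001], [-0.051, -0.999, -0.0], [0.001, -0.0, -1.0]]
contact_force: [0.2, -0.1, -2.0]
grip_width: 0.0576
gripper_force: 38.0
```

Request:
send_rows(
  deltas=[
    [[0, 0, -0.006], [0, 0, 0]],
    [[0, 0, 0], [0, 0, 0]],
  ],
)

```text
t: 15.32
position: [0.5083, -0.0339, 0.0057]
eef_rot: [[0.999, -0.052, 0.001], [-0.052, -0.999, -0.0], [0.001, 0.0, -1.0]]
contact_force: [-0.2, -1.0, -1.8]
grip_width: 0.0579
gripper_force: 38.0
```

Request:
send_rows(
  deltas=[
    [[-0.002, 0, -0.008], [0, 0, 0]],
    [[0, 0, 0], [0, 0, 0]],
  ],
)

```text
t: 15.48
position: [0.5071, -0.034, 0.0031]
eef_rot: [[0.999, -0.052, -0.0], [-0.052, -0.999, -0.0], [0.0, 0.0, -1.0]]
contact_force: [0.5, 0.1, -2.4]
grip_width: 0.0577
gripper_force: 38.0
```

Request:
send_rows(
  deltas=[
    [[0, 0, -0.005], [0, 0, 0]],
    [[0, 0, 0], [0, 0, 0]],
  ],
)

```text
t: 15.65
position: [0.5073, -0.0339, 0.0018]
eef_rot: [[0.999, -0.052, 0.0], [-0.052, -0.999, -0.0], [0.0, 0.0, -1.0]]
contact_force: [0.2, -0.9, -1.9]
grip_width: 0.0577
gripper_force: 38.1
```

Request:
send_rows(
  deltas=[
    [[0, 0, -0.004], [0, 0, 0]],
    [[0, 0, 0], [0, 0, 0]],
  ],
)

```text
t: 15.82
position: [0.5075, -0.0339, 0.0015]
eef_rot: [[0.999, -0.052, 0.0], [-0.052, -0.999, -0.0], [0.0, 0.0, -1.0]]
contact_force: [-1.7, 0.0, 4.4]
grip_width: 0.0574
gripper_force: 38.7
```

Contact on the pad at z = 0.0015, as computed. I'm releasing.

Request:
send_rows(
  deltas=[
    [[0, 0, 0], [0, 0, 0]],
    [[0, 0, 0], [0, 0, 0]],
    [[0, 0, 0], [0, 0, 0]],
    [[0, 0, 0], [0, 0, 0]],
    [[0, 0, 0], [0, 0, 0]],
  ],
  claw=0.95,
)

```text
t: 16.23
position: [0.5073, -0.0339, 0.0008]
eef_rot: [[0.999, -0.052, -0.0], [-0.052, -0.999, -0.0], [-0.0, 0.0, -1.0]]
contact_force: [-0.4, -0.7, 1.1]
grip_width: 0.0834
gripper_force: 0.0
```

Request:
send_rows(
  deltas=[
    [[0, 0, 0.02], [0, 0, 0]],
    [[0, 0, 0.06], [0, 0, 0]],
    [[0, 0, 0.1], [0, 0, 0]],
    [[0, 0, 0.12], [0, 0, 0]],
    [[0, 0, 0.12], [0, 0, 0]],
    [[-0.12, 0, 0.08], [0, 0, 0]],
    [[-0.14, 0, 0], [0, 0, 0]],
    [[-0.14, 0, 0], [0, 0, 0]],
    [[0, 0, 0], [0, 0, 0]],
    [[0, 0, 0], [0, 0, 0]],
  ],
)

```text
t: 17.07
position: [0.4055, -0.0343, 0.126]
eef_rot: [[0.999, -0.052, -0.0], [-0.052, -0.999, -0.001], [0.0, 0.001, -1.0]]
contact_force: [1.5, -0.6, -0.2]
grip_width: 0.0832
gripper_force: 0.0
```

Run:
```python
from h import *
np.set_printoptions(precision=4,suppress=True)
c=camera("top"); d=camera("side"); s=get_obs(); print(s["t"],s["position"],s["contact_force"],s["grip_width"])
for n,q in(("top",c),("side",d)):
    for r in landmark_of(q,"denture")[:6]:
        P=at_z(q,r["at"],.037)
        if np.linalg.norm((P-[.5155,-.033,.037]))<.06: print(n,r,P)
    for k,z in(("nest",.024),("push_pad",.035)):
        for r in landmark_of(q,k)[:2]: print(n,k,r,at_z(q,r["at"],z))
    f=q["frame"].astype(int); bl=(f[:,:,2]>f[:,:,0]+60)&(f[:,:,2]>f[:,:,1]+40); ys,xs=np.nonzero(bl[175:225,240:310]); print("blue",len(xs), (at_z(q,(xs.mean()+240,ys.mean()+175),.04) if len(xs) else ''))
    for r in regions_of(q,"denture_trial"):
        m=r["region"]; ys,xs=np.nonzero(m); P=at_z(q,(xs.mean(),ys.mean()),.037)
        if np.linalg.norm(P-[.5155,-.033,.037])<.06: print("reg",r["p"],r["box"],P)
```

```text
17.1667 [ 0.4084 -0.0339  0.1265] [ 0.2393 -0.5662 -0.1862] 0.08315775309439023
top {'at': [260.0, 192.4], 'p': 0.61} [ 0.5235 -0.028   0.037 ]
top nest {'at': [261.6, 217.7], 'p': 0.58} [ 0.449  -0.0311  0.024 ]
top push_pad {'at': [260.5, 217.0], 'p': 0.76} [ 0.4509 -0.0277  0.035 ]
blue 50 [ 0.4599 -0.0265  0.04  ]
reg 0.62 [249.7, 184.1, 23.6, 22.4] [ 0.5103 -0.0328  0.037 ]
side {'at': [273.1, 187.9], 'p': 0.66} [ 0.5062 -0.0336  0.037 ]
side nest {'at': [270.6, 188.2], 'p': 0.76} [ 0.5139 -0.0438  0.024 ]
side push_pad {'at': [293.9, 189.9], 'p': 0.88} [ 0.446  -0.0356  0.035 ]
blue 71 [ 0.4595 -0.0286  0.04  ]
reg 0.7 [261.2, 178.3, 21.5, 20.6] [ 0.512  -0.0307  0.037 ]
```

The denture stands on the pad at about (0.512, -0.032), with the pad centre at (0.5155, -0.033). Next I shut the fingers and go in front of the push pad.

Request:
send_rows(
  deltas=[
    [[0, 0.006, -0.06], [0, 0, 0]],
    [[0, 0.006, -0.1], [0, 0, 0]],
    [[0, 0, -0.1], [0, 0, 0]],
    [[0, 0, -0.1], [0, 0, 0]],
    [[0, 0, -0.08], [0, 0, 0]],
    [[0, 0, -0.026], [0, 0, 0]],
    [[0, 0, 0], [0, 0, 0]],
    [[0, 0, 0], [0, 0, 0]],
  ],
  claw=-1,
)

```text
t: 18.23
position: [0.4077, -0.0308, 0.0097]
eef_rot: [[0.999, -0.052, 0.0], [-0.052, -0.999, 0.0], [0.0, -0.0, -1.0]]
contact_force: [0.4, -0.7, -0.5]
grip_width: 0.0002
gripper_force: 0.0
```

Request:
send_rows(
  deltas=[
    [[0.03, -0.0016, 0], [0, 0, 0]],
    [[0.03, -0.0016, 0], [0, 0, 0]],
    [[0.03, -0.0016, 0], [0, 0, 0]],
    [[0.01, 0, 0], [0, 0, 0]],
    [[0.01, 0, 0], [0, 0, 0]],
    [[0, 0, 0], [0, 0, 0]],
  ],
)

```text
t: 18.73
position: [0.4357, -0.032, 0.0096]
eef_rot: [[0.999, -0.052, 0.001], [-0.052, -0.999, 0.0], [0.001, -0.0, -1.0]]
contact_force: [0.8, -0.9, -0.2]
grip_width: 0.0002
gripper_force: 0.0
```

Request:
send_rows(
  deltas=[
    [[0.012, -0.0006, 0], [0, 0, 0]],
    [[0.012, -0.0006, 0], [0, 0, 0]],
    [[0.012, -0.0006, 0], [0, 0, 0]],
    [[0.012, -0.0006, 0], [0, 0, 0]],
    [[0, 0, 0], [0, 0, 0]],
  ],
)

```text
t: 19.15
position: [0.4465, -0.0328, 0.0091]
eef_rot: [[0.999, -0.052, -0.001], [-0.052, -0.999, -0.0], [-0.001, 0.0, -1.0]]
contact_force: [-2.8, 0.0, 1.0]
grip_width: 0.0001
gripper_force: 0.9
```

Request:
send_rows(
  deltas=[
    [[0.02, -0.001, 0], [0, 0, 0]],
    [[0.02, -0.001, 0], [0, 0, 0]],
    [[0.02, -0.001, 0], [0, 0, 0]],
    [[0.02, -0.001, 0], [0, 0, 0]],
    [[0, 0, 0], [0, 0, 0]],
  ],
)

```text
t: 19.57
position: [0.4681, -0.0339, 0.0093]
eef_rot: [[0.999, -0.052, 0.001], [-0.052, -0.999, 0.0], [0.001, -0.0, -1.0]]
contact_force: [-2.3, -1.5, -0.7]
grip_width: -0.0
gripper_force: 1.0
```

Request:
send_rows(
  deltas=[
    [[0.024, -0.0013, 0], [0, 0, 0]],
    [[0.024, -0.0013, 0], [0, 0, 0]],
    [[0.024, -0.0013, 0], [0, 0, 0]],
    [[0.024, -0.0013, 0], [0, 0, 0]],
    [[0.024, -0.0013, 0], [0, 0, 0]],
    [[0.024, -0.0013, 0], [0, 0, 0]],
    [[0.024, -0.0013, 0], [0, 0, 0]],
    [[0.01, 0, 0], [0, 0, 0]],
    [[0, 0, 0], [0, 0, 0]],
  ],
)

```text
t: 20.32
position: [0.5125, -0.0361, 0.0094]
eef_rot: [[0.999, -0.052, 0.001], [-0.052, -0.999, 0.0], [0.001, -0.0, -1.0]]
contact_force: [-2.4, -1.2, -0.0]
grip_width: -0.0003
gripper_force: 1.4
```

Request:
send_rows(
  deltas=[
    [[0.008, -0.0004, 0], [0, 0, 0]],
    [[0.006, -0.0004, 0], [0, 0, 0]],
    [[0, 0, 0], [0, 0, 0]],
  ],
)

```text
t: 20.57
position: [0.5151, -0.0362, 0.0094]
eef_rot: [[0.999, -0.052, 0.001], [-0.052, -0.999, -0.0], [0.001, 0.0, -1.0]]
contact_force: [-2.9, -2.2, -0.6]
grip_width: 0.0
gripper_force: 1.5
```

Request:
send_rows(
  deltas=[
    [[0.006, -0.0003, 0], [0, 0, 0]],
    [[0.006, -0.0003, 0], [0, 0, 0]],
    [[0, 0, 0], [0, 0, 0]],
  ],
)

```text
t: 20.82
position: [0.5182, -0.0364, 0.0094]
eef_rot: [[0.999, -0.052, 0.001], [-0.052, -0.999, -0.0], [0.001, 0.0, -1.0]]
contact_force: [-3.9, -3.1, -0.0]
grip_width: -0.0002
gripper_force: 1.5
```

Request:
send_rows(
  deltas=[
    [[0.007, -0.0003, 0], [0, 0, 0]],
    [[0, 0, 0], [0, 0, 0]],
  ],
)

```text
t: 20.98
position: [0.5201, -0.0364, 0.0094]
eef_rot: [[0.999, -0.052, 0.001], [-0.052, -0.999, -0.0], [0.001, 0.0, -1.0]]
contact_force: [-2.6, -1.7, -0.3]
grip_width: 0.0001
gripper_force: 1.4
```

Request:
send_rows(
  deltas=[
    [[0.007, -0.0003, 0], [0, 0, 0]],
    [[0, 0, 0], [0, 0, 0]],
  ],
)

```text
t: 21.15
position: [0.5219, -0.0364, 0.0094]
eef_rot: [[0.999, -0.052, 0.001], [-0.052, -0.999, -0.0], [0.001, -0.0, -1.0]]
contact_force: [-3.0, -2.2, 0.2]
grip_width: -0.0
gripper_force: 1.4
```

Request:
send_rows(
  deltas=[
    [[0.006, -0.001, 0], [0, 0, 0]],
    [[0, 0, 0], [0, 0, 0]],
  ],
)

```text
t: 21.32
position: [0.5233, -0.0365, 0.0094]
eef_rot: [[0.999, -0.052, 0.001], [-0.052, -0.999, 0.0], [0.001, -0.0, -1.0]]
contact_force: [-2.7, -1.4, 0.4]
grip_width: 0.0001
gripper_force: 1.5
```

Request:
send_rows(
  deltas=[
    [[0.006, -0.001, 0], [0, 0, 0]],
    [[0, 0, 0], [0, 0, 0]],
  ],
)

```text
t: 21.48
position: [0.5248, -0.0366, 0.0094]
eef_rot: [[0.999, -0.052, 0.001], [-0.052, -0.999, 0.0], [0.001, -0.0, -1.0]]
contact_force: [-3.3, -0.7, 0.8]
grip_width: 0.0
gripper_force: 1.4
```

Request:
send_rows(
  deltas=[
    [[0.005, -0.001, 0], [0, 0, 0]],
    [[0, 0, 0], [0, 0, 0]],
  ],
)

```text
t: 21.65
position: [0.5259, -0.0368, 0.0094]
eef_rot: [[0.999, -0.052, 0.001], [-0.052, -0.999, 0.0], [0.001, -0.0, -1.0]]
contact_force: [-4.2, -0.6, 0.8]
grip_width: -0.0002
gripper_force: 1.5
```

Request:
send_rows(
  deltas=[
    [[0.005, -0.0004, 0], [0, 0, 0]],
    [[0, 0, 0], [0, 0, 0]],
  ],
)

```text
t: 21.82
position: [0.5272, -0.0369, 0.0094]
eef_rot: [[0.999, -0.052, 0.001], [-0.052, -0.999, 0.0], [0.001, -0.0, -1.0]]
contact_force: [-3.8, -1.1, 1.2]
grip_width: -0.0002
gripper_force: 1.5
```

Request:
send_rows(
  deltas=[
    [[0.005, -0.0004, 0], [0, 0, 0]],
    [[0, 0, 0], [0, 0, 0]],
  ],
)

```text
t: 21.98
position: [0.5284, -0.037, 0.0094]
eef_rot: [[0.999, -0.052, 0.001], [-0.052, -0.999, 0.0], [0.001, -0.0, -1.0]]
contact_force: [-3.4, 0.1, 1.8]
grip_width: 0.0003
gripper_force: 1.5
```

Request:
send_rows(
  deltas=[
    [[0.005, -0.0003, 0], [0, 0, 0]],
    [[0, 0, 0], [0, 0, 0]],
  ],
)

```text
t: 22.15
position: [0.5296, -0.0371, 0.0094]
eef_rot: [[0.999, -0.052, 0.001], [-0.052, -0.999, 0.0], [0.001, -0.0, -1.0]]
contact_force: [-2.2, 2.5, 2.3]
grip_width: 0.0001
gripper_force: 1.5
```

Request:
send_rows(
  deltas=[
    [[0.005, -0.0003, 0], [0, 0, 0]],
    [[0, 0, 0], [0, 0, 0]],
  ],
)

```text
t: 22.32
position: [0.5309, -0.0372, 0.0094]
eef_rot: [[0.999, -0.052, 0.001], [-0.052, -0.999, 0.0], [0.001, -0.0, -1.0]]
contact_force: [-2.8, 1.7, 1.2]
grip_width: -0.0003
gripper_force: 1.5
```

Request:
send_rows(
  deltas=[
    [[0.004, -0.0003, 0], [0, 0, 0]],
    [[0, 0, 0], [0, 0, 0]],
  ],
)

```text
t: 22.48
position: [0.5318, -0.0373, 0.0094]
eef_rot: [[0.999, -0.052, 0.0], [-0.052, -0.999, 0.0], [0.0, -0.0, -1.0]]
contact_force: [-1.7, 1.4, 1.3]
grip_width: -0.0003
gripper_force: 1.5
```

Request:
send_rows(
  deltas=[
    [[0.005, -0.0003, 0], [0, 0, 0]],
    [[0, 0, 0], [0, 0, 0]],
  ],
)

```text
t: 22.65
position: [0.5331, -0.0374, 0.0094]
eef_rot: [[0.999, -0.052, 0.0], [-0.052, -0.999, 0.0], [0.0, -0.0, -1.0]]
contact_force: [-3.8, 1.5, 1.8]
grip_width: -0.0001
gripper_force: 1.5
```

Request:
send_rows(
  deltas=[
    [[0.005, -0.0003, 0], [0, 0, 0]],
    [[0, 0, 0], [0, 0, 0]],
  ],
)

```text
t: 22.82
position: [0.5343, -0.0375, 0.0093]
eef_rot: [[0.999, -0.052, 0.0], [-0.052, -0.999, 0.0], [0.0, -0.0, -1.0]]
contact_force: [-2.1, 3.0, 1.2]
grip_width: -0.0002
gripper_force: 1.6
```

Request:
send_rows(
  deltas=[
    [[0.005, -0.0003, 0], [0, 0, 0]],
    [[0, 0, 0], [0, 0, 0]],
  ],
)

```text
t: 22.98
position: [0.5355, -0.0376, 0.0093]
eef_rot: [[0.999, -0.052, 0.0], [-0.052, -0.999, 0.0], [0.0, -0.0, -1.0]]
contact_force: [-3.1, 1.8, 0.9]
grip_width: -0.0001
gripper_force: 1.6
```

Request:
send_rows(
  deltas=[
    [[0.005, -0.0002, 0], [0, 0, 0]],
    [[0, 0, 0], [0, 0, 0]],
  ],
)

```text
t: 23.15
position: [0.5368, -0.0378, 0.0093]
eef_rot: [[0.999, -0.052, 0.0], [-0.052, -0.999, 0.0], [0.0, -0.0, -1.0]]
contact_force: [-2.9, 1.5, 1.0]
grip_width: 0.0001
gripper_force: 1.5
```

Request:
send_rows(
  deltas=[
    [[0.005, -0.0002, 0], [0, 0, 0]],
    [[0, 0, 0], [0, 0, 0]],
  ],
)

```text
t: 23.32
position: [0.5381, -0.0379, 0.0093]
eef_rot: [[0.999, -0.052, 0.001], [-0.052, -0.999, 0.0], [0.001, -0.0, -1.0]]
contact_force: [-2.8, 2.7, 0.1]
grip_width: 0.0003
gripper_force: 1.4
```

Request:
send_rows(
  deltas=[
    [[0.005, -0.0002, 0], [0, 0, 0]],
    [[0, 0, 0], [0, 0, 0]],
  ],
)

```text
t: 23.48
position: [0.5387, -0.038, 0.0093]
eef_rot: [[0.999, -0.052, -0.001], [-0.052, -0.999, -0.0], [-0.001, 0.0, -1.0]]
contact_force: [-4.0, 1.9, 3.1]
grip_width: 0.0003
gripper_force: 2.2
```

Request:
send_rows(
  deltas=[
    [[0.003, 0, 0], [0, 0, 0]],
    [[0, 0, 0], [0, 0, 0]],
  ],
)

```text
t: 23.65
position: [0.539, -0.038, 0.0092]
eef_rot: [[0.999, -0.052, -0.002], [-0.052, -0.999, -0.0], [-0.002, 0.0, -1.0]]
contact_force: [-4.0, 3.5, 3.3]
grip_width: 0.0
gripper_force: 2.7
```

Request:
send_rows(
  deltas=[
    [[0.003, 0, 0], [0, 0, 0]],
    [[0, 0, 0], [0, 0, 0]],
  ],
)

```text
t: 23.82
position: [0.5392, -0.038, 0.0092]
eef_rot: [[0.999, -0.052, -0.003], [-0.052, -0.999, -0.0], [-0.003, 0.001, -1.0]]
contact_force: [-6.3, 1.8, 4.5]
grip_width: -0.0003
gripper_force: 3.2
```

Request:
send_rows(
  deltas=[
    [[0.004, 0, 0], [0, 0, 0]],
    [[0, 0, 0], [0, 0, 0]],
  ],
)

```text
t: 23.98
position: [0.5395, -0.0381, 0.0092]
eef_rot: [[0.999, -0.052, -0.004], [-0.052, -0.999, -0.001], [-0.004, 0.001, -1.0]]
contact_force: [-7.1, 2.9, 5.0]
grip_width: -0.0002
gripper_force: 3.9
```

Request:
send_rows(
  deltas=[
    [[0.004, 0, 0], [0, 0, 0]],
    [[0, 0, 0], [0, 0, 0]],
  ],
)

```text
t: 24.15
position: [0.5398, -0.0381, 0.0092]
eef_rot: [[0.999, -0.052, -0.006], [-0.052, -0.999, -0.001], [-0.006, 0.001, -1.0]]
contact_force: [-9.7, 2.2, 8.2]
grip_width: 0.0001
gripper_force: 4.6
```

Request:
send_rows(
  deltas=[
    [[0.004, 0, 0], [0, 0, 0]],
    [[0, 0, 0], [0, 0, 0]],
  ],
)

```text
t: 24.32
position: [0.5401, -0.0381, 0.0091]
eef_rot: [[0.999, -0.052, -0.007], [-0.052, -0.999, -0.001], [-0.007, 0.001, -1.0]]
contact_force: [-10.1, 2.7, 8.3]
grip_width: -0.0003
gripper_force: 5.3
```

Request:
send_rows(
  deltas=[
    [[0.004, 0, 0], [0, 0, 0]],
    [[0, 0, 0], [0, 0, 0]],
  ],
)

```text
t: 24.48
position: [0.5404, -0.0382, 0.009]
eef_rot: [[0.999, -0.052, -0.008], [-0.052, -0.999, -0.001], [-0.008, 0.002, -1.0]]
contact_force: [-10.6, 2.5, 10.3]
grip_width: -0.0002
gripper_force: 5.9
```

Pushing with about 11 N along x, inside the sure-catch range. I'm backing off.

Request:
send_rows(
  deltas=[
    [[-0.02, 0, 0], [0, 0, 0]],
    [[-0.02, 0.001, 0], [0, 0, 0]],
    [[-0.03, 0.001, 0], [0, 0, 0]],
    [[-0.05, 0.002, 0], [0, 0, 0]],
    [[-0.08, 0.003, 0], [0, 0, 0]],
    [[-0.12, 0.005, 0], [0, 0, 0]],
    [[-0.12, 0.005, 0], [0, 0, 0]],
    [[-0.12, 0, 0.1], [0, 0, 0]],
    [[0, 0, 0.16], [0, 0, 0]],
    [[0, 0, 0.16], [0, 0, 0]],
    [[0, 0, 0.1], [0, 0, 0]],
    [[0, 0, 0], [0, 0, 0]],
  ],
)

```text
t: 25.48
position: [0.4106, -0.035, 0.1456]
eef_rot: [[0.998, -0.053, 0.016], [-0.053, -0.999, -0.003], [0.016, 0.002, -1.0]]
contact_force: [1.4, -0.6, -0.5]
grip_width: 0.0001
gripper_force: 0.0
```

Request:
send_rows(
  deltas=[
    [[0, -0.15, 0], [0, 0, 0]],
    [[0, -0.15, 0], [0, 0, 0]],
    [[0, -0.15, 0], [0, 0, 0]],
    [[0, -0.15, 0], [0, 0, 0]],
    [[0, -0.15, 0], [0, 0, 0]],
    [[0, 0, 0], [0, 0, 0]],
    [[0, 0, 0], [0, 0, 0]],
    [[0, 0, 0], [0, 0, 0]],
  ],
)

```text
t: 26.15
position: [0.4047, -0.2214, 0.1392]
eef_rot: [[0.999, -0.052, 0.001], [-0.052, -0.999, -0.0], [0.001, 0.0, -1.0]]
contact_force: [0.1, 0.2, 0.7]
grip_width: 0.0001
gripper_force: 0.0
```

Run:
```python
from h import *
np.set_printoptions(precision=4,suppress=True)
c=camera("top"); d=camera("side"); s=get_obs(); print(s["t"],s["position"],s["contact_force"])
for n,q in(("top",c),("side",d)):
    for r in landmark_of(q,"push_pad")[:2]: print(n,r,at_z(q,r["at"],.035))
    f=q["frame"].astype(int); bl=(f[:,:,2]>f[:,:,0]+60)&(f[:,:,2]>f[:,:,1]+40); ys,xs=np.nonzero(bl[170:225,230:310]); print("blue",len(xs), (at_z(q,(xs.mean()+230,ys.mean()+170),.04) if len(xs) else ''))
    for k in("model_green","model_lower","denture_trial"):
        for r in spot_in(q,k)[:5]: print(k,np.round(r["box"]),round(r["p"],2))
```

```text
26.25 [ 0.4049 -0.2202  0.1393] [0.1034 0.3514 1.0685]
top {'at': [262.5, 185.8], 'p': 0.91} [ 0.5432 -0.0359  0.035 ]
blue 71 [ 0.5492 -0.0348  0.04  ]
model_lower [119. 197.  25.  21.] 0.7
denture_trial [202. 225.  19.  23.] 0.81
denture_trial [312. 174.  27.  21.] 0.81
denture_trial [200. 179.  23.  22.] 0.74
denture_trial [238. 175.  48.  15.] 0.72
side {'at': [258.9, 184.3], 'p': 0.68} [ 0.5488 -0.0444  0.035 ]
blue 68 [ 0.5497 -0.0366  0.04  ]
model_green [210. 263.  25.  25.] 0.75
model_lower [209. 263.  28.  24.] 0.67
denture_trial [240. 226.  29.  22.] 0.94
denture_trial [294. 226.  20.  24.] 0.77
denture_trial [254. 140.  23.  17.] 0.53
denture_trial [250. 169.  16.  45.] 0.46
```

The blue pad has stayed 89 mm in since I let go, so the latch holds. I'm handing in.

```bash
python3 -c "
from bench import *
print(job_done())"
```

```text
the job is handed in; nothing more can be done
None
```

The denture trial was set upright on the tray's rubber pad, within about 4 mm of its centre; the tray was then pushed in with at most about 15 N and stayed latched about 89 mm in. The first grasp closed on air above the denture because the reported TCP reads 25 mm too low, and the job was handed in at about 26 s.

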